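# Clear and zero the seed scale

### The job

Someone left the dog brush lying on the pan of the bird-seed scale. Lift it off and lay it bristles down on the cork mat without dropping it, then, with the pan empty, turn the zero knob until the dial's red zero mark stands at the pointer's tip, and let go. Leave the jar, mug, bird feeder and birch box alone, and do not press hard on the pan.

Things in the scene. Friction and masses are not known exactly. Their poses are not given: they have to be found in the camera images.
- scale: Green mechanical scale fixed to the bench, 260 (x) by 300 (y) mm, its deck 55 mm above the bench; origin under the middle of its base, x to the back (away from the robot at yaw 0), y to its left. In this frame: round steel pan centred at (-30, +70) mm, black zero knob at (-55, -70) mm, dial at (+62, -50) mm. The dial is 120 mm across, its clear cover tops out 71 mm above the bench.
- pan: Round steel pan, 130 mm across, 8 mm thick; origin at the centre of its top face, 105 mm above the bench when empty. It is sprung and sinks about 7 mm under the brush (at most 16 mm); load swings the pointer clockwise seen from above, by an amount that depends on the weight.
- knob_grip (a point): Centre of the zero knob, on its axis at the height to grip (82 mm above the bench). Upright round ribbed black knob, 50 mm diameter, from 62 to 95 mm above the bench, white stripe on top. The brush handle lies over it at the start.
- knob (a joint): Knob angle, rad, counterclockwise from above positive, stops at -6 and +6. Stiff (about 0.1 N m). The white dial face turns the same way, a quarter as far: one rad of knob gives 0.25 rad of dial. With the pan empty the red mark first stands 0.4 to 0.9 rad clockwise of the pointer, so the knob needs some 1.7 to 3.7 rad counterclockwise, more than one grasp of most arms can give.
- pointer_tip (a point): Tip of the thin black pointer, 46 mm from the dial's centre, under the clear cover (cannot be touched); moved only by the load on the pan.
- zero_mark (a point): Red zero mark on the white dial, 46 mm from its centre; it turns with the dial face.
- dial_center (a point): Common axis of the pointer and the dial face.
- brush: Wooden dog brush, 190 mm long, about 0.25 kg; origin at the centre of the underside of its bristle pad, z up out of its back, x along its length with the handle to -x. Head 90 mm long (x -45 to +45) and 50 mm wide, its wood from 16 to 34 mm above the bristle tips; handle 24 mm wide, from x -45 to -145 mm, 18 to 34 mm above the bristle tips. Balance point near x = -25 mm.
- brush_head (a point): Centre of the brush head's wood, 25 mm above the bristle tips: the place to grip, across the 50 mm width.
- brush_mid (a point): Middle of the brush's length, 50 mm from the head's centre towards the handle, at the level of the bristle tips.
- mat: Cork mat fixed to the bench, 160 (x) by 240 (y) mm, 6 mm thick; origin under its centre.
- jar: Glass mason jar with brass screw lid, 84 mm across, 133 mm tall; origin under its centre. Bystander.
- mug: Closed steel travel mug, 80 mm across, 168 mm tall; origin under its centre. Bystander.
- feeder: Bird feeder tube standing on a green foot 130 mm across, 265 mm tall; origin under its centre. Bystander.
- birch_box: Small birch box, 90 by 170 mm, 73 mm tall with its hinged lid shut, brass knob on the lid's near (robot) side; fixed. Bystander.

How it is judged:
On the way, in this order (a step that is already met when the one before it is completed fails the run):
1. the brush lies bristles down on the cork mat, let go and at rest, the middle of its length within 50 mm of the mat's centre, and the pan is empty (horizontal distance between brush_mid and mat below 0.05 m and z of brush in the frame of mat below 0.012 m and angle between brush's own z axis and vertical below 0.15 rad and contact force between brush and mat above 0.5 N and contact force between the fingers and brush below 0.05 N and linear speed of brush below 0.03 m/s and contact force between anything else and pan below 0.1 N), for 0.3 s.
2. with the pan empty, the red mark stands within 5 mm of the pointer's tip (horizontal distance between pointer_tip and zero_mark below 0.005 m and contact force between anything else and pan below 0.1 N), for 0.3 s.
At the end, for the whole second after the job is handed in: The brush rests bristles down (within 8 degrees) on the cork mat, any way round, the middle of its length within 50 mm of the mat's centre, let go; the pan is empty; the knob is still and the pointer's tip is within 5 mm of the red zero mark (all of step 2 and horizontal distance between brush_mid and mat below 0.05 m and z of brush in the frame of mat below 0.012 m and angle between brush's own z axis and vertical below 0.15 rad and contact force between brush and mat above 0.5 N and contact force between the fingers and brush below 0.05 N and linear speed of brush below 0.03 m/s and velocity of joint knob between -0.05 and 0.05 rad/s); the robot touches nothing.
It fails at once if the brush is dropped or thrown (moves faster than 0.7 m/s out of the fingers, a fall of about 25 mm) (linear speed of brush above 0.7 m/s and contact force between the fingers and brush below 0.05 N).
It fails at once if the fingers press on the pan with more than 15 N (contact force between the fingers and pan above 15 N).
It fails at once if the glass jar, travel mug or bird feeder is shifted by more than 25 mm or tipped (distance of any of jar, mug, feeder from where it was at the start of the episode above 0.025 m or angle between any of jar, mug, feeder's own z axis and vertical above 0.3 rad).
It fails at once if the birch box or its lid is pushed with more than 5 N by the robot (contact force between any of the fingers, the arm and birch_box above 5 N).
It also fails if it takes over 54 s, if anything falls off the work surface, if the arm or the gripper's body presses on something with over 40 N, if the wrist force passes 120 N, or if a joint passes its speed limit or range.

### The arm

A 6-joint arm with a two-finger parallel gripper is mounted at the origin on the work surface. World frame = base frame: x ahead of the robot, y to its left, z up, the work surface at z = 0. Lengths are in m, angles in rad, forces in N, time in s.
With the tool pointing down it reaches from about 0.425 to 0.95 m from the base axis. Payload 3.5 kg.
Tool frame: the origin (TCP) lies between the finger pads; the fingertips stand 19 mm ahead of it and the grasp point (between the pads) is the TCP; z points along the fingers, y is the line along which they close (so a half turn about z gives the same grasp; the last joint's range is limited). The gripper opens to 85 mm and grips with 20 to 120 N. Pads are 22 mm wide; open, the fingers measure 114 mm over their backs; the gripper's body (76 mm by 85 mm) begins 54 mm behind the grasp point. The pads swing forward as they close: fully open they stand 13 mm farther back than shut.
Start: joints at [1.025, 0.286, 1.577, -0, 1.279, -0.15], TCP at [0.26, 0.623, 0.25] pointing down, gripper open.
Joint ranges: [-2.77, 2.77], [-0.9, 2.22], [0.21, 2.48], [-1.53, 4.67], [0.24, 2.81], [-2.84, 2.84]. Speed limits (rad/s): [2.79, 2.79, 3.14, 3.14, 3.14, 3.14].

### API

Orientations are given as a unit quaternion [x, y, z, w].
In Python, from rig import robot, eyes, models gives the robot as it stands.
- The arm moves only by the tool arm_command, never from a script. Its argument "moves" is a list of rows, each an object with "rot": the turn, a rotation vector about the world's x, y, z in rad, a list of three; "travel": the shift along the world's x, y, z in cm, a list of three; "jaw": the opening, from 0 (shut) to 1 (fully open). In form: [{"rot": [ax, ay, az], "travel": [tx, ty, tz], "jaw": jaw}, ...]. A call has 1 to 10 rows; each row shifts and turns the commanded pose from where the row before left it; what a row does not reach is not made up. A row lasts 1/10 s, in which the tool goes at most 50 mm and 8.59 degrees, less where a joint would pass 70% of its speed; a pose out of reach is approached as far as the arm can. A call is refused whole if a number of a shift passes 5 or a number of a turn 0.15, either way. A call with a gripper value outside its range is refused whole. The fingers move at their own pace and stop on an object; "grip_force" is the grip in N (left out, the last holds). Time passes only in rows, so rows that do not move let the fingers close. It gives the time, the measured TCP pose, the force, the opening and the grip force at its end, in the units of the state.
- robot.get_state(): the state, without advancing time (a new reading comes with each control period).
- eyes.capture(name): name is "side" or "top"; returns the picture (384x512x3 uint8, red, green, blue); there is no depth.
- eyes.camera_info(name): a dict with "intrinsics" (3x3 intrinsics, pixels), "k1" (the pictures are not rectified: a ray, as slopes to the right and down, at radius r is drawn at 1 + k1 r^2 times it, then the intrinsics apply), "xyz" and "rotation" of the camera in the world. Camera axes: x right, y down, z forward; pixel columns grow to the right and rows downward; lengths in m; the calibration is good to about 2 mm. A picture is of the moment at which its call begins. camera_info takes no time and is no camera call.
- robot.job_done(): hands the job in; it is judged then, once.
Trained networks look in the newest picture that a camera, given by its name, has taken for a name from the list of things; names that differ only in an ending like _2 or _b are one class to them, and where a whole thing is asked for, a point or a joint stands for the part that bears it (a point fixed in the world has none). Each returns a list of dicts, best first, with "score" (0 to 1); they miss things now and then, are a little off and sometimes report something else, mostly with a low value. They report only what shows in the picture. A call takes as long as a camera call.
- models.boxes_of(camera, query): "centre" ([x, y, z] in m, in world coordinates, good to about 4 mm: the middle of the surface that is visible of it).
The state is a dict: "time_s": time; "joint_pos": joint angles; "joint_vel": joint speeds; "tau": joint torques, N m; "tcp_pos": TCP position; "tcp_rot": TCP orientation; "ft_force": force on the tool from outside, world axes, zero at the start; "moment": the same for the moment, N m; "width": finger opening in m; "finger_force": force on a finger pad.
Only numpy, scipy, OpenCV 4.12 (cv2) and the standard library are available. Lean on these libraries where they do the work, as an engineer would, in place of code of your own. Each camera call takes 0.05 s, during which the arm holds its last target. There are 200 camera calls.

## Working session

There is one attempt and no reset: what is moved stays moved. The work goes in short steps, Python scripts to look and compute and a tool call to move; the robot and the scene stay as the last step left them, time stands still between calls to the robot, and variables do not carry over. Pictures are saved under pics/ and viewed, at most 10 in all, crops included, and the job is handed in when it is done.

Besides the shell and the picture viewer there is one more tool, called after "Request:" as a command line: name --argument value ..., lists and objects as JSON in quotes. arm_command: Moves the arm, as the interface text tells. Its arguments: {"type":"object","properties":{"moves":{"type":"array"},"grip_force":{"type":"number"}},"required":["moves"]}

```bash
mkdir -p pics; cat > h.py <<'E'
import numpy as np, cv2
from rig import robot, eyes, models
def px2w(cam,u,v,z):
    c=eyes.camera_info(cam); K=np.array(c["intrinsics"]); R=np.array(c["rotation"]); k=c["k1"]
    if R.shape!=(3,3):
        from scipy.spatial.transform import Rotation as Q; R=Q.from_quat(R).as_matrix()
    d=np.array([(u-K[0,2])/K[0,0],(v-K[1,2])/K[1,1]]); s=d.copy()
    for _ in range(20): s=d/(1+k*(s@s))
    r=R@np.array([*s,1]); o=np.array(c["xyz"]); return o+r*(z-o[2])/r[2]
def w2px(cam,p):
    c=eyes.camera_info(cam); K=np.array(c["intrinsics"]); R=np.array(c["rotation"]); k=c["k1"]
    q=R.T@(np.array(p)-np.array(c["xyz"])); s=q[:2]/q[2]; s=s*(1+k*(s@s)); return K[:2,:2]@s+K[:2,2]
E
python3 - <<'E'
from h import *
for n in("top","side"):
    cv2.imwrite(f"pics/{n}0.png",eyes.capture(n)[:,:,::-1]); c=eyes.camera_info(n); print(n,np.round(c["xyz"],3),np.shape(c["rotation"]),c["k1"],np.round(c["intrinsics"],1).tolist())
for q in ["scale","pan","knob_grip","pointer_tip","zero_mark","dial_center","brush","brush_head","brush_mid","mat","jar","mug","feeder","birch_box"]:
    print(q,[(n,np.round(d["centre"],3).tolist(),round(d["score"],2)) for n in("top","side") for d in models.boxes_of(n,q)[:2]])
print(robot.get_state())
E
```

```text
top [ 0.569 -0.006  1.359] (4,) -0.09790528661387163 [[388.5, 0.0, 254.7], [0.0, 388.5, 190.1], [0.0, 0.0, 1.0]]
side [ 0.098 -0.566  0.958] (4,) -0.012962754776164438 [[387.4, 0.0, 258.4], [0.0, 387.4, 191.6], [0.0, 0.0, 1.0]]
scale [('top', [0.505, 0.163, 0.052], 0.62), ('side', [0.47, 0.125, 0.052], 0.66)]
pan [('top', [0.479, 0.245, 0.095], 0.62), ('side', [0.437, 0.236, 0.093], 0.61)]
knob_grip [('top', [0.441, 0.097, 0.095], 0.7), ('top', [0.55, 0.126, 0.062], 0.26), ('side', [0.429, 0.092, 0.095], 0.67), ('side', [0.582, -0.521, 0.159], 0.34)]
pointer_tip [('top', [0.552, 0.125, 0.06], 0.75)]
zero_mark [('top', [0.55, 0.126, 0.064], 0.63), ('top', [0.45, 0.218, 0.129], 0.3), ('side', [0.556, 0.133, 0.061], 0.93), ('side', [0.754, -0.027, 0.098], 0.69)]
dial_center [('top', [0.506, 0.165, 0.059], 0.58), ('side', [0.475, 0.128, 0.052], 0.71)]
brush [('top', [0.45, 0.216, 0.13], 0.84), ('side', [0.442, 0.208, 0.132], 0.59)]
brush_head [('top', [0.448, 0.217, 0.13], 0.87), ('top', [0.762, -0.008, 0.136], 0.56), ('side', [0.443, 0.208, 0.133], 0.76)]
brush_mid [('top', [0.445, 0.21
[... 677 characters left out ...]
 1.5, 'joint_pos': array([ 1.02497764e+00,  2.86268358e-01,  1.57670961e+00, -2.07100704e-05,
        1.27858430e+00, -1.49986546e-01]), 'joint_vel': array([-3.09708061e-03,  1.25897117e-03, -7.19877540e-04, -6.36187386e-05,
       -9.85567417e-04, -1.01857344e-03]), 'tau': array([ 7.71231339e-05, -4.05944252e+01, -2.92930037e+01, -1.37565053e-04,
        5.45732946e-04, -3.85406523e-06]), 'tcp_pos': array([0.26022447, 0.6228063 , 0.25034077]), 'tcp_rot': array([1.96623587e-01, 9.80479049e-01, 1.09025432e-05, 1.45019010e-05]), 'ft_force': array([-0.71637866, -0.22072894,  0.27159844]), 'moment': array([ 0.00429204,  0.01703522, -0.07350158]), 'finger_force': 0.0, 'width': 0.0856916682403869}
```

View pics/top0.png

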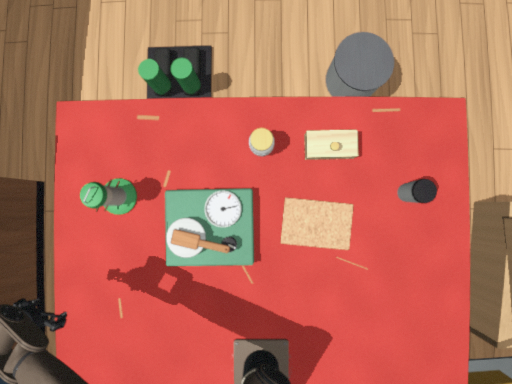

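View pics/side0.png

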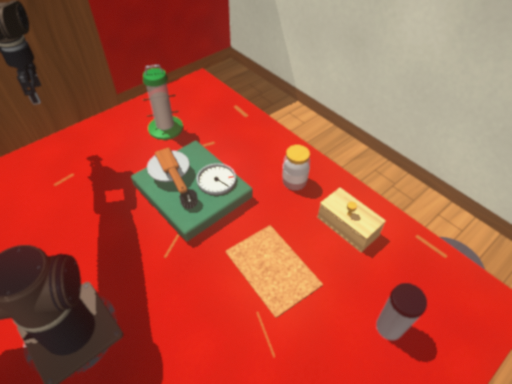

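The top view shows the scale at about (210,228), the brush on the pan with its head at (185,239) and handle end at (228,247), the knob at (232,243), the dial at (223,209) and the mat at (317,223). The side view agrees with this. Next I'll fit the outlines.

```bash
python3 - <<'E'
from h import *
im=eyes.capture("top")[:,:,::-1].copy()
cv2.imwrite("pics/crop1.png",cv2.resize(im[180:275,155:265],None,fx=6,fy=6,interpolation=cv2.INTER_CUBIC))
hsv=cv2.cvtColor(im,cv2.COLOR_BGR2HSV)
def rect(m,z,roi,name):
    M=np.zeros_like(m);a,b,c,d=roi;M[b:d,a:c]=m[b:d,a:c]
    M=cv2.morphologyEx(M,cv2.MORPH_OPEN,np.ones((3,3),np.uint8))
    n,l,s,_=cv2.connectedComponentsWithStats(M); k=1+np.argmax(s[1:,4]); ys,xs=np.nonzero(l==k)
    P=np.array([px2w("top",x,y,z)[:2] for x,y in zip(xs,ys)],np.float32)
    r=cv2.minAreaRect(P*1000); print(name,len(xs),np.round(r[0],1),np.round(r[1],1),round(r[2],1)); 
    mu=P.mean(0); w,v=np.linalg.eigh(np.cov(P.T)); print("  mean",mu,"axis deg",np.degrees(np.arctan2(v[1,1],v[0,1])))
rect(cv2.inRange(hsv,(60,60,30),(95,255,255)),.055,(155,180,265,275),"scale")
rect(cv2.inRange(hsv,(8,60,120),(25,200,255)),.006,(270,185,365,260),"mat")
rect(cv2.inRange(hsv,(5,100,60),(20,255,230)),.132,(160,225,240,256),"brush")
E
```

```text
Traceback (most recent call last):
  File "h.py", line 4, in px2w
    c=eyes.camera_info(cam); K=np.array(c["intrinsics"]); R=np.array(c["rotation"]); k=c["k1"]
ValueError: time passes only in moves, steps and waits
```

View pics/crop1.png

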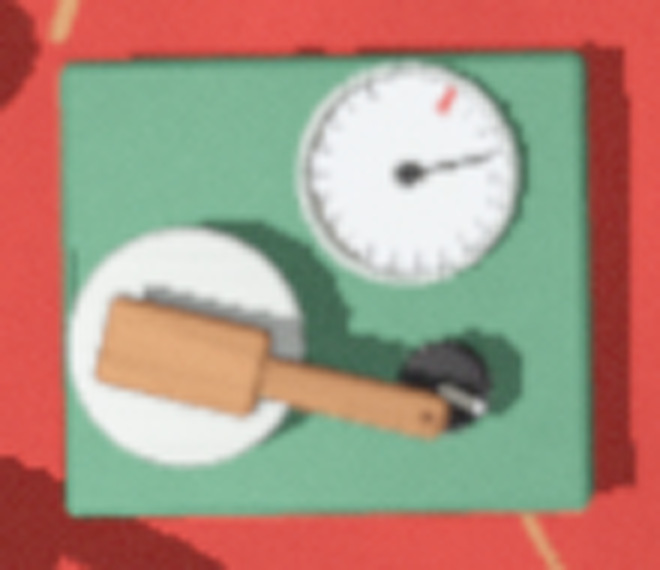

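The crop shows the brush head centre near crop (183,357) and the handle end near (435,420). The red mark is at (447,100), the pointer tip at (493,155) and the dial centre at (408,173). camera_info can't be called that often, so I'll cache it.

```bash
sed -i 's/^def px2w/import functools\nfrom scipy.spatial.transform import Rotation as Q\n@functools.lru_cache(None)\ndef info(n):\n    c=eyes.camera_info(n); return {**c,"rotation":Q.from_quat(c["rotation"]).as_matrix()}\ndef px2w/; s/c=eyes.camera_info(cam)/c=info(cam)/' h.py; sed -i '/if R.shape/,+1d' h.py
python3 - <<'E'
from h import *
im=cv2.imread("pics/top0.png")
hsv=cv2.cvtColor(im,cv2.COLOR_BGR2HSV)
def rect(m,z,roi,name):
    M=np.zeros_like(m);a,b,c,d=roi;M[b:d,a:c]=m[b:d,a:c]
    n,l,s,_=cv2.connectedComponentsWithStats(M); k=1+np.argmax(s[1:,4]); ys,xs=np.nonzero(l==k)
    P=np.array([px2w("top",x,y,z)[:2] for x,y in zip(xs,ys)],np.float32)
    r=cv2.minAreaRect(P*1000); print(name,len(xs),np.round(r[0],1),np.round(r[1],1),round(r[2],1)); 
    mu=P.mean(0); w,v=np.linalg.eigh(np.cov(P.T)); print("  mean",mu,"axis deg",np.degrees(np.arctan2(v[1,1],v[0,1])))
rect(cv2.inRange(hsv,(60,60,30),(95,255,255)),.055,(155,180,265,275),"scale")
rect(cv2.inRange(hsv,(8,60,120),(25,200,255)),.006,(270,185,365,260),"mat")
rect(cv2.inRange(hsv,(5,100,60),(20,255,230)),.132,(160,225,240,256),"brush")
f=lambda x,y,z:np.round(px2w("top",155+(x-2.5)/6,180+(y-2.5)/6,z)*1000,1)[:2]
print("head",[f(*c,.132) for c in[(118,298),(268,338),(248,415),(97,380)]],"hend",f(447,420,.132))
print("dial",f(408,173,.068),"tip",f(493,155,.065),"red",f(447,100,.065),"knob",f(445,385,.095))
print("pan",f(186,347,.098))
E
```

```text
scale 3673 [491.7 173.3] [253.2 294.4] 0.7
  mean [0.49096122 0.16207802] axis deg 61.53826282246312
mat 3211 [ 499.2 -196.1] [241.3 161.8] 83.9
  mean [ 0.49928287 -0.19582215] axis deg 83.83787181021277
brush 590 [448.1 188.2] [185.8  45. ] 77.1
  mean [0.4513449  0.20375586] axis deg 76.49471201452022
head [array([489.4, 272.7]), array([468.2, 192.7]), array([427.6, 203.5]), array([446. , 284.1])] hend [424.9  98.2]
dial [554.2 124.6] tip [563.9  77.6] red [594.6 103.1] knob [439.5 102.3]
pan [460.6 243.1]
```

Request:
arm_command --moves '[{"rot": [0,0,-0.14],"travel": [1.9,-4.1,0],"jaw": 1},{"rot": [0,0,-0.14],"travel": [1.9,-4.1,0],"jaw": 1},{"rot": [0,0,-0.14],"travel": [1.9,-4.1,0],"jaw": 1},{"rot": [0,0,-0.14],"travel": [1.9,-4.1,0],"jaw": 1},{"rot": [0,0,-0.14],"travel": [2,-4.1,0],"jaw": 1},{"rot": [0,0,-0.14],"travel": [2,-4.1,0],"jaw": 1},{"rot": [0,0,-0.14],"travel": [2,-4.1,0],"jaw": 1},{"rot": [0,0,-0.14],"travel": [2,-4,0],"jaw": 1},{"rot": [0,0,-0.14],"travel": [2,-4,0],"jaw": 1},{"rot": [0,0,-0.14],"travel": [1.8,-4,-2],"jaw": 1}]' --grip_force 40

```text
time_s: 2.55
tcp_pos: [0.4568, 0.2146, 0.2337]
tcp_rot: [0.784, 0.621, 0.004, 0.002]
ft_force: [0.9, 0.7, -0.1]
width: 0.0856
finger_force: 0.0
```

Request:
arm_command --moves '[{"rot": [0,0,0],"travel": [0,0,-2],"jaw": 1},{"rot": [0,0,0],"travel": [0,0,-3],"jaw": 1},{"rot": [0,0,0],"travel": [0,0,-3],"jaw": 1},{"rot": [0,0,0],"travel": [0,0,-2],"jaw": 1},{"rot": [0,0,0],"travel": [0,0,-0.5],"jaw": 1},{"rot": [0,0,0],"travel": [0,0,0],"jaw": 1},{"rot": [0,0,0],"travel": [0,0,0],"jaw": 1}]'

```text
time_s: 3.25
tcp_pos: [0.4551, 0.2161, 0.1267]
tcp_rot: [0.782, 0.623, 0.001, 0.001]
ft_force: [-0.3, -0.1, -0.0]
width: 0.085
finger_force: 0.0
```

```bash
python3 - <<'E'
from h import *
s=robot.get_state();print(s["tcp_pos"],s["ft_force"],s["joint_pos"])
a=eyes.capture("side");print(w2px("side",[.454,.216,.12]))
cv2.imwrite("pics/c2.png",cv2.resize(a[100:230,110:260,::-1],None,fx=4,fy=4,interpolation=cv2.INTER_CUBIC))
E
```

```text
[0.45513675 0.21613547 0.1267167 ] [-0.2740436  -0.05801921 -0.04333302] [ 2.41736577e-01  4.93392437e-02  2.09031572e+00 -1.91597594e-05
  9.99544573e-01  4.66527496e-01]
[170.31223552 164.61822181]
```

View pics/c2.png

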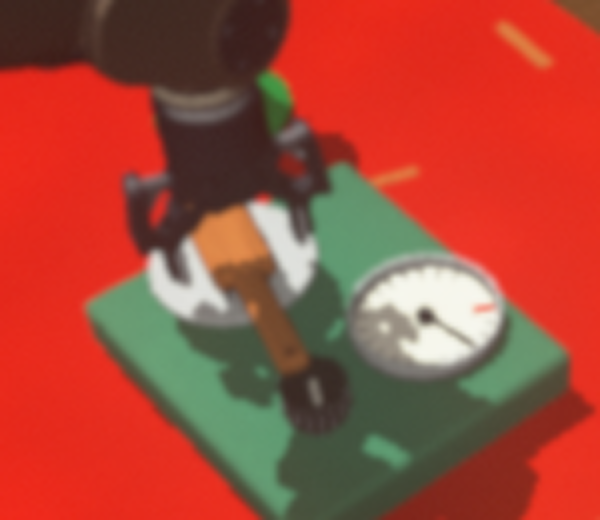

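The fingers straddle the brush head, one on each side of the wood at crop (235,240). I'll lower a little and close.

Request:
arm_command --moves '[{"rot": [0,0,0],"travel": [0,0,-0.5],"jaw": 1},{"rot": [0,0,0],"travel": [0,0,0],"jaw": 0.4},{"rot": [0,0,0],"travel": [0,0,0],"jaw": 0.3},{"rot": [0,0,0],"travel": [0,0,0],"jaw": 0.2},{"rot": [0,0,0],"travel": [0,0,0],"jaw": 0.2},{"rot": [0,0,0],"travel": [0,0,0],"jaw": 0.2},{"rot": [0,0,0],"travel": [0,0,0],"jaw": 0.2}]' --grip_force 50

```text
time_s: 4.0
tcp_pos: [0.454, 0.2159, 0.1203]
tcp_rot: [0.782, 0.623, -0.0, -0.0]
ft_force: [-1.2, 1.2, 0.4]
width: 0.049
finger_force: 58.6
```

Request:
arm_command --moves '[{"rot": [0,0,0],"travel": [0,0,0.5],"jaw": 0},{"rot": [0,0,0],"travel": [0,0,1],"jaw": 0},{"rot": [0,0,0],"travel": [0,0,1.5],"jaw": 0},{"rot": [0,0,0],"travel": [0,0,2],"jaw": 0},{"rot": [0,0,0],"travel": [0,0,2],"jaw": 0},{"rot": [0,0,0],"travel": [0,0,1],"jaw": 0},{"rot": [0,0,0],"travel": [0,0,0],"jaw": 0}]'

```text
time_s: 4.7
tcp_pos: [0.4552, 0.216, 0.2023]
tcp_rot: [0.782, 0.623, 0.002, 0.001]
ft_force: [-0.2, 0.2, -3.7]
width: 0.0493
finger_force: 58.3
```

```bash
python3 - <<'E'
from h import *
s=robot.get_state();print(s["tcp_pos"],s["ft_force"],s["moment"],s["width"],s["finger_force"])
a=eyes.capture("side")
cv2.imwrite("pics/c3.png",cv2.resize(a[70:230,100:270,::-1],None,fx=3.5,fy=3.5,interpolation=cv2.INTER_CUBIC))
E
```

```text
[0.45522923 0.21599835 0.20231954] [-0.21469161  0.20863316 -3.7388017 ] [ 0.00977892 -0.01619285  0.00881541] 0.04927317559900205 58.295602798461914
```

View pics/c3.png

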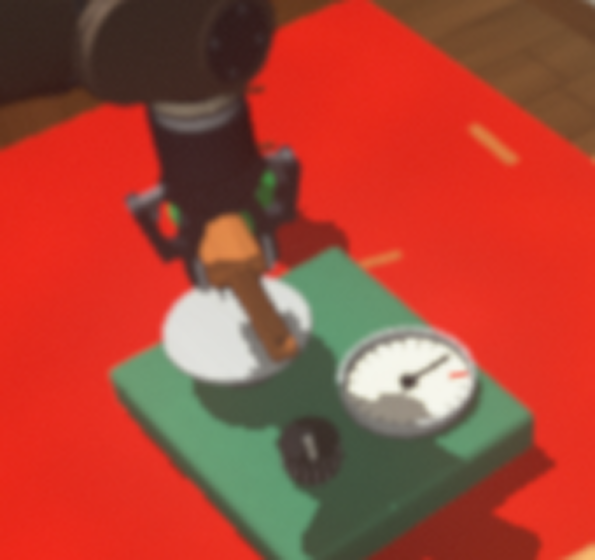

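The brush is held level over the pan at crop (235,250), and the knob and dial are in clear view. I'll carry it to the mat.

Request:
arm_command --moves '[{"rot": [0,0,0],"travel": [0.5,-2,0],"jaw": 0},{"rot": [0,0,0],"travel": [0.5,-3.5,0],"jaw": 0},{"rot": [0,0,0],"travel": [0.5,-4.2,0],"jaw": 0},{"rot": [0,0,0],"travel": [0.5,-4.2,0],"jaw": 0},{"rot": [0,0,0],"travel": [0.5,-4.2,0],"jaw": 0},{"rot": [0,0,0],"travel": [0.5,-4.2,0],"jaw": 0},{"rot": [0,0,0],"travel": [0.5,-4.2,0],"jaw": 0},{"rot": [0,0,0],"travel": [0.5,-4.2,0],"jaw": 0},{"rot": [0,0,0],"travel": [0.5,-4.3,0],"jaw": 0},{"rot": [0,0,0],"travel": [0.5,-3.5,0],"jaw": 0}]'

```text
time_s: 5.75
tcp_pos: [0.5033, -0.1711, 0.1985]
tcp_rot: [0.782, 0.623, -0.001, -0.001]
ft_force: [0.6, 0.2, -3.2]
width: 0.0492
finger_force: 58.2
```

Request:
arm_command --moves '[{"rot": [0,0,0],"travel": [0.1,0,-1.5],"jaw": 0},{"rot": [0,0,0],"travel": [0,0,-3],"jaw": 0},{"rot": [0,0,0],"travel": [0,0,-4],"jaw": 0},{"rot": [0,0,0],"travel": [0,0,-3.5],"jaw": 0},{"rot": [0,0,0],"travel": [0,0,-2],"jaw": 0},{"rot": [0,0,0],"travel": [0,0,-1],"jaw": 0},{"rot": [0,0,0],"travel": [0,0,0],"jaw": 0},{"rot": [0,0,0],"travel": [0,0,0],"jaw": 0}]'

```text
time_s: 6.55
tcp_pos: [0.5057, -0.1691, 0.0508]
tcp_rot: [0.782, 0.623, 0.0, 0.0]
ft_force: [0.2, -0.4, -2.4]
width: 0.0492
finger_force: 58.1
```

```bash
python3 - <<'E'
from h import *
s=robot.get_state();print(s["tcp_pos"],s["tcp_rot"],s["ft_force"])
a=eyes.capture("side")
cv2.imwrite("pics/c4.png",cv2.resize(a[160:340,180:380,::-1],None,fx=3,fy=3,interpolation=cv2.INTER_CUBIC))
E
```

```text
[ 0.5056872  -0.16914804  0.05082071] [7.81916230e-01 6.23383374e-01 1.67421343e-04 3.86229057e-04] [ 0.23624871 -0.3676361  -2.39863814]
```

View pics/c4.png

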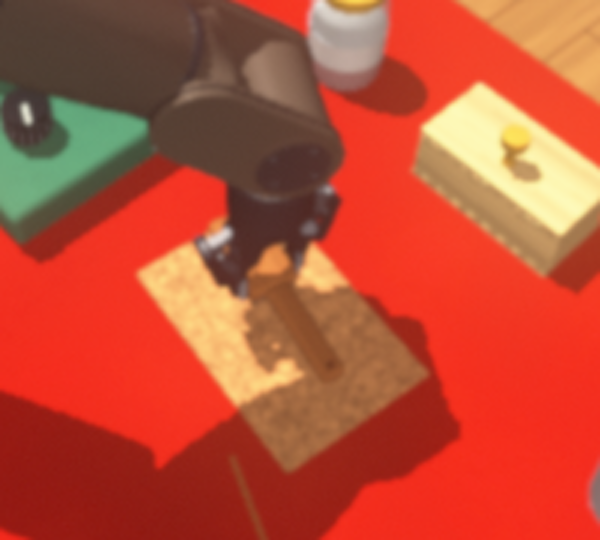

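The brush hovers over the mat, with its handle end at crop (330,368). I'll lower it slowly to contact.

Request:
arm_command --moves '[{"rot": [0,0,0],"travel": [0,0,-0.8],"jaw": 0},{"rot": [0,0,0],"travel": [0,0,-0.6],"jaw": 0},{"rot": [0,0,0],"travel": [0,0,-0.4],"jaw": 0},{"rot": [0,0,0],"travel": [0,0,-0.2],"jaw": 0},{"rot": [0,0,0],"travel": [0,0,-0.1],"jaw": 0},{"rot": [0,0,0],"travel": [0,0,0],"jaw": 0},{"rot": [0,0,0],"travel": [0,0,0],"jaw": 0}]'

```text
time_s: 7.3
tcp_pos: [0.5054, -0.1693, 0.0314]
tcp_rot: [0.782, 0.623, -0.0, -0.001]
ft_force: [-5.9, 2.4, 10.1]
width: 0.0491
finger_force: 59.9
```

Request:
arm_command --moves '[{"rot": [0,0,0],"travel": [0,0,0.1],"jaw": 0},{"rot": [0,0,0],"travel": [0,0,0],"jaw": 0.62},{"rot": [0,0,0],"travel": [0,0,0],"jaw": 0.7},{"rot": [0,0,0],"travel": [0,0,0],"jaw": 0.85},{"rot": [0,0,0],"travel": [0,0,0],"jaw": 1},{"rot": [0,0,0],"travel": [0,0,0],"jaw": 1},{"rot": [0,0,0],"travel": [0,0,0],"jaw": 1}]'

```text
time_s: 8.0
tcp_pos: [0.5052, -0.1692, 0.0302]
tcp_rot: [0.782, 0.623, -0.0, -0.0]
ft_force: [-0.5, 0.4, -0.2]
width: 0.0852
finger_force: 0.0
```

Request:
arm_command --moves '[{"rot": [0,0,0],"travel": [0,0,1],"jaw": 1},{"rot": [0,0,0],"travel": [0,0,3],"jaw": 1},{"rot": [0,0,0],"travel": [0,0,4],"jaw": 1},{"rot": [0,0,0],"travel": [0,0,4],"jaw": 1},{"rot": [0,0,0],"travel": [0,0,4],"jaw": 1},{"rot": [0,0,0],"travel": [0,0,2],"jaw": 1},{"rot": [0,0,0],"travel": [0,0,0],"jaw": 1}]'

```text
time_s: 8.7
tcp_pos: [0.5073, -0.1703, 0.2157]
tcp_rot: [0.782, 0.623, 0.002, 0.004]
ft_force: [-0.4, -0.0, 0.1]
width: 0.0853
finger_force: 0.0
```

```bash
python3 - <<'E'
from h import *
s=robot.get_state();print(s["tcp_pos"],s["ft_force"],s["joint_pos"])
a=eyes.capture("side");b=eyes.capture("top")
cv2.imwrite("pics/s5.png",a[:,:,::-1])
A=cv2.resize(a[140:340,130:350,::-1],(440,400),interpolation=cv2.INTER_CUBIC)
B=cv2.resize(b[186:236,195:255,::-1],(480,400),interpolation=cv2.INTER_CUBIC)[:,:360]
cv2.imwrite("pics/t5.png",b[:,:,::-1]); cv2.imwrite("pics/c5.png",np.hstack([A,B]))
E
```

```text
[ 0.50733696 -0.17027902  0.21566176] [-0.35316103 -0.04499798  0.13130442] [-5.13504098e-01  4.35237184e-03  1.95765937e+00  1.16817459e-05
  1.16988479e+00 -2.88641930e-01]
```

View pics/c5.png

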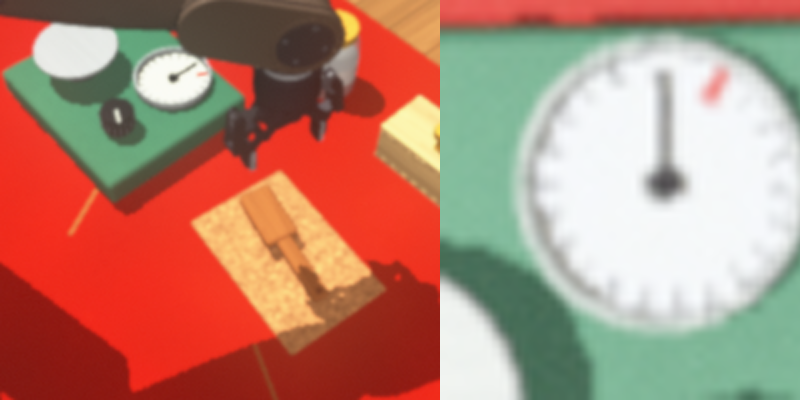

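The brush lies flat on the mat in the left panel. In the right panel the pointer is straight up at (664,72) and the red mark is about 28° clockwise at (717,85). I'll refine the knob position and this angle.

```bash
cat >> h.py <<'E'
def red(im,c=(.554,.1245)):
    """world angle of red mark about dial centre"""
    u,v=w2px("top",[*c,.066]); r=19
    b,g,rr=[im[:,:,i].astype(float) for i in range(3)]; w=np.clip(rr-(b+g)/2-25,0,None)
    yy,xx=np.mgrid[:384,:512]; w[np.hypot(xx-u,yy-v)>16.5]=0
    m=px2w("top",(w*xx).sum()/w.sum(),(w*yy).sum()/w.sum(),.063)[:2]
    d=im.sum(2).astype(float)/3; d=np.clip(120-d,0,None); q=np.hypot(xx-u,yy-v); d[(q>14)|(q<4)]=0
    p=px2w("top",(d*xx).sum()/max(d.sum(),1),(d*yy).sum()/max(d.sum(),1),.065)[:2]
    a=lambda z:np.arctan2(*(z-np.array(c))[::-1]); return m,p,a(m),a(p),w.sum(),d.sum()
E
python3 - <<'E'
from h import *
im=cv2.imread("pics/t5.png"); print(red(im))
for n,f in(("top","t5"),("side","s5")):
    im=cv2.imread(f"pics/{f}.png"); u,v=w2px(n,[.4375,.1026,.08]).astype(int); R=14
    g=im[v-R:v+R,u-R:u+R]; m=(g.max(2)<70).astype(np.uint8); y,x=np.nonzero(m); print(n,u,v,"bbox",x.min()+u-R,x.max()+u-R,y.min()+v-R,y.max()+v-R,len(x))
    print([np.round(w2px(n,p),1) for p in([.4375,.1026,.095],[.4375+.025,.1026,.095],[.4375-.025,.1026,.095],[.4375,.1276,.095],[.4375,.0776,.095])])
    w=(g.min(2)>150)&(np.hypot(*np.mgrid[-R:R,-R:R])<11); y,x=np.nonzero(w); print("stripe",len(x),px2w(n,x.mean()+u-R,y.mean()+v-R,.095))
E
```

```text
(array([0.59443692, 0.10358472]), array([1.33003914, 0.96295213]), np.float64(-0.47733824930196617), np.float64(0.824036917459727), np.float64(368.5), np.float64(0.0))
top 229 243 bbox 231 235 237 243 11
[array([228.7, 244.4]), array([228.6, 236.7]), array([228.7, 252.1]), array([221. , 244.4]), array([236.3, 244.4])]
stripe 22 [0.43220095 0.093413   0.095     ]Traceback (most recent call last):
  File "<stdin>", line 5, in <module>
    return umr_minimum(a, axis, None, out, keepdims, initial, where)
ValueError: zero-size array to reduction operation minimum which has no identity
```

Request:
arm_command --moves '[{"rot": [0,0,-0.08],"travel": [-0.7,1.5,0],"jaw": 1},{"rot": [0,0,-0.08],"travel": [-0.7,3,0],"jaw": 1},{"rot": [0,0,-0.08],"travel": [-0.7,3,0],"jaw": 1},{"rot": [0,0,-0.08],"travel": [-0.7,3,0],"jaw": 1},{"rot": [0,0,-0.08],"travel": [-0.7,3,0],"jaw": 1},{"rot": [0,0,-0.08],"travel": [-0.7,3,0],"jaw": 1},{"rot": [0,0,-0.08],"travel": [-0.7,3,0],"jaw": 0.8},{"rot": [0,0,-0.08],"travel": [-0.6,3,0],"jaw": 0.8},{"rot": [0,0,-0.08],"travel": [-0.6,3,0],"jaw": 0.8},{"rot": [0,0,-0.08],"travel": [-0.6,1.7,0],"jaw": 0.8}]'

```text
time_s: 9.8
tcp_pos: [0.4363, 0.1045, 0.2078]
tcp_rot: [0.963, 0.269, -0.002, -0.001]
ft_force: [0.4, 0.4, 0.6]
width: 0.0687
finger_force: 0.0
```

```bash
python3 - <<'E'
from h import *
print(w2px("side",[.4375,.1026,.080]),w2px("side",[.4375,.1026,.095]), px2w("top",222.6,194.6,.065))
im=cv2.imread("pics/s5.png"); g=cv2.cvtColor(im,cv2.COLOR_BGR2HSV); m=((g[:,:,2]<85)&(g[:,:,1]<120)).astype(np.uint8); m[:,:175]=0;m[:,205:]=0;m[:183]=0;m[216:]=0
y,x=np.nonzero(m);print(len(x),x.min(),x.max(),y.min(),y.max(),x.mean(),y.mean())
s=eyes.capture("side");t=eyes.capture("top")
for n in("side","top"): print([(np.round(d["centre"],3),round(d["score"],2)) for d in models.boxes_of(n,"knob_grip")])
A=cv2.resize(im[170:230,160:225],(520,480),interpolation=cv2.INTER_CUBIC)
cv2.imwrite("pics/c6.png",A)
print(robot.get_state()["tcp_pos"])
E
```

```text
[189.06603853 197.76644806] [188.44760718 194.47079998] [0.60026827 0.12473339 0.065     ]
197 181 197 189 208 188.7715736040609 198.7055837563452
[(array([0.429, 0.095, 0.097]), 0.5), (array([ 0.496, -0.178,  0.039]), 0.32)]
[]
[0.43728281 0.10279545 0.20857579]
```

View pics/c6.png

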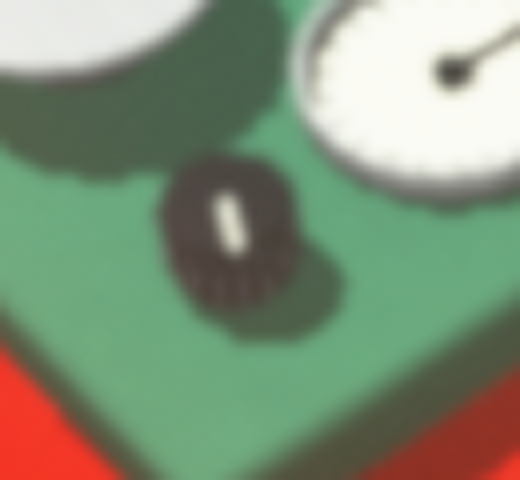

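The knob is at crop (230,230), within about 4 mm of the prediction and slightly nearer the camera. I'll aim at (0.436, 0.101) and descend.

Request:
arm_command --moves '[{"rot": [0,0,0],"travel": [-0.2,-0.2,-3],"jaw": 0.8},{"rot": [0,0,0],"travel": [0,0,-4],"jaw": 0.8},{"rot": [0,0,0],"travel": [0,0,-3],"jaw": 0.8},{"rot": [0,0,0],"travel": [0,0,-1.5],"jaw": 0.8},{"rot": [0,0,0],"travel": [0,0,-1],"jaw": 0.8},{"rot": [0,0,0],"travel": [0,0,-0.2],"jaw": 0.8},{"rot": [0,0,0],"travel": [0,0,0],"jaw": 0.8},{"rot": [0,0,0],"travel": [0,0,0],"jaw": 0.8}]'

```text
time_s: 10.8
tcp_pos: [0.4372, 0.1006, 0.0844]
tcp_rot: [0.963, 0.269, 0.001, 0.0]
ft_force: [0.3, 0.0, -0.3]
width: 0.0682
finger_force: 0.0
```

Request:
arm_command --moves '[{"rot": [0,0,0],"travel": [0,0,0],"jaw": 0.6},{"rot": [0,0,0],"travel": [0,0,0],"jaw": 0.4},{"rot": [0,0,0],"travel": [0,0,0],"jaw": 0.2},{"rot": [0,0,0],"travel": [0,0,0],"jaw": 0},{"rot": [0,0,0],"travel": [0,0,0],"jaw": 0}]' --grip_force 30

```text
time_s: 11.3
tcp_pos: [0.4357, 0.1027, 0.0848]
tcp_rot: [0.963, 0.269, -0.0, -0.002]
ft_force: [-4.6, 6.8, 7.8]
width: 0.0488
finger_force: 30.8
```

Request:
arm_command --moves '[{"rot": [0,0,0],"travel": [-0.1,0.2,0],"jaw": 0},{"rot": [0,0,0],"travel": [0,0,0],"jaw": 0},{"rot": [0,0,0.1],"travel": [0,0,0],"jaw": 0},{"rot": [0,0,0.1],"travel": [0,0,0],"jaw": 0},{"rot": [0,0,0.1],"travel": [0,0,0],"jaw": 0},{"rot": [0,0,0.1],"travel": [0,0,0],"jaw": 0},{"rot": [0,0,0],"travel": [0,0,0],"jaw": 0}]' --grip_force 60

```text
time_s: 12.0
tcp_pos: [0.4359, 0.1027, 0.085]
tcp_rot: [0.89, 0.457, 0.0, 0.0]
ft_force: [-0.8, -0.8, 5.9]
width: 0.0485
finger_force: 61.1
```

```bash
python3 - <<'E'
from h import *
im=eyes.capture("top")[:,:,::-1].copy(); cv2.imwrite("pics/t7.png",im); print(red(im)); s=robot.get_state(); print(s["tcp_pos"],s["ft_force"],s["moment"],s["joint_pos"][5])
E
```

```text
(array([0.59708157, 0.1074545 ]), array([1.33003914, 0.96295213]), np.float64(-0.37675633187834145), np.float64(0.824036917459727), np.float64(394.5), np.float64(0.0))
[0.43586725 0.10268297 0.08498451] [-1.45650578 -0.99068093  4.98605039] [-0.02659563  0.49062559  0.07807492] 0.628572977719617
```

Request:
arm_command --moves '[{"rot": [0,0,0.14],"travel": [0,0,0],"jaw": 0},{"rot": [0,0,0.14],"travel": [0,0,0],"jaw": 0},{"rot": [0,0,0.14],"travel": [0,0,0],"jaw": 0},{"rot": [0,0,0.14],"travel": [0,0,0],"jaw": 0},{"rot": [0,0,0.14],"travel": [0,0,0],"jaw": 0},{"rot": [0,0,0.14],"travel": [0,0,0],"jaw": 0},{"rot": [0,0,0.14],"travel": [0,0,0],"jaw": 0},{"rot": [0,0,0.14],"travel": [0,0,0],"jaw": 0},{"rot": [0,0,0.14],"travel": [0,0,0],"jaw": 0},{"rot": [0,0,0.14],"travel": [0,0,0],"jaw": 0}]'

```text
time_s: 13.05
tcp_pos: [0.4369, 0.1026, 0.085]
tcp_rot: [0.385, 0.923, 0.001, 0.002]
ft_force: [1.2, -0.8, 1.3]
width: 0.0486
finger_force: 61.4
```

Request:
arm_command --moves '[{"rot": [0,0,0],"travel": [0,0,0],"jaw": 0},{"rot": [0,0,0],"travel": [0,0,0],"jaw": 0}]'

```text
time_s: 13.25
tcp_pos: [0.4369, 0.1027, 0.085]
tcp_rot: [0.388, 0.922, 0.0, 0.002]
ft_force: [2.3, -1.2, 5.6]
width: 0.0486
finger_force: 61.6
```

```bash
python3 - <<'E'
from h import *
im=eyes.capture("top")[:,:,::-1].copy(); cv2.imwrite("pics/t8.png",im); print(red(im)); s=robot.get_state(); print(s["tcp_pos"],s["ft_force"],s["joint_pos"][5])
cv2.imwrite("pics/c8.png",cv2.resize(im[180:260,190:260],None,fx=7,fy=7,interpolation=cv2.INTER_CUBIC))
E
```

```text
(array([0.60239558, 0.12312656]), array([1.33003914, 0.96295213]), np.float64(-0.028371761699613734), np.float64(0.824036917459727), np.float64(240.5), np.float64(0.0))
[0.43691034 0.1026342  0.08497409] [ 2.92376584 -0.96641277  5.96269194] -0.7682237636498455
```

View pics/c8.png

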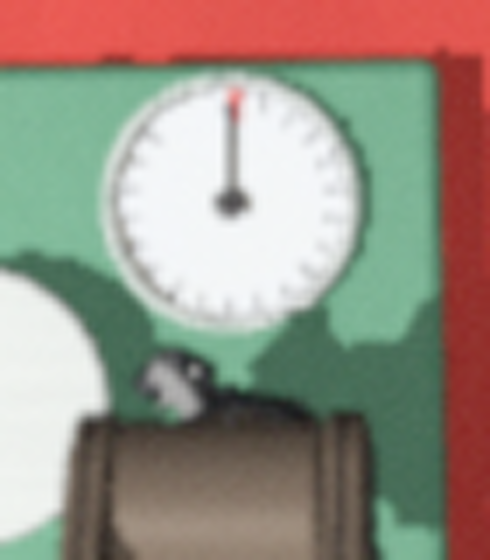

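The red mark at (235,98) sits almost on the pointer's tip at (232,105). I'll nudge it slightly, release and retreat.

Request:
arm_command --moves '[{"rot": [0,0,0.06],"travel": [0,0,0],"jaw": 0},{"rot": [0,0,0],"travel": [0,0,0],"jaw": 0},{"rot": [0,0,0],"travel": [0,0,0],"jaw": 0.8},{"rot": [0,0,0],"travel": [0,0,0],"jaw": 0.8},{"rot": [0,0,0],"travel": [0,0,0],"jaw": 0.8},{"rot": [0,0,0],"travel": [0,0,0],"jaw": 0.8},{"rot": [0,0,0],"travel": [0,0,1],"jaw": 0.8},{"rot": [0,0,0],"travel": [0,0,3],"jaw": 0.8},{"rot": [0,0,0],"travel": [0,0,4],"jaw": 0.8},{"rot": [0,0,0],"travel": [0,0,4],"jaw": 0.8}]'

```text
time_s: 14.3
tcp_pos: [0.4346, 0.1028, 0.2048]
tcp_rot: [0.36, 0.933, -0.0, -0.0]
ft_force: [0.3, -0.3, -0.2]
width: 0.0681
finger_force: 0.0
```

Request:
arm_command --moves '[{"rot": [0,0,0],"travel": [0,0,2],"jaw": 0.8},{"rot": [0,0,0],"travel": [0,0,0],"jaw": 0.8},{"rot": [0,0,0],"travel": [0,0,0],"jaw": 0.8},{"rot": [0,0,0],"travel": [0,0,0],"jaw": 0.8}]'

```text
time_s: 14.7
tcp_pos: [0.4341, 0.1028, 0.2215]
tcp_rot: [0.36, 0.933, -0.001, -0.002]
ft_force: [-0.1, 1.3, 0.2]
width: 0.0681
finger_force: 0.0
```

```bash
python3 - <<'E'
from h import *
im=eyes.capture("top")[:,:,::-1].copy(); print(red(im)); s=robot.get_state(); print(s["tcp_pos"],s["ft_force"],np.abs(s["joint_vel"]).max())
cv2.imwrite("pics/c9.png",np.hstack([cv2.resize(im[186:226,200:246],(414,360),interpolation=cv2.INTER_CUBIC),cv2.resize(im[190:260,275:355],(380,360))]))
E
```

```text
(array([0.60267355, 0.12376513]), array([1.33003914, 0.96295213]), np.float64(-0.015096843567641578), np.float64(0.824036917459727), np.float64(234.0), np.float64(0.0))
[0.43405289 0.10279926 0.22132774] [ 0.86767007 -0.84394507 -0.10252706] 0.004889928019573726
```

View pics/c9.png

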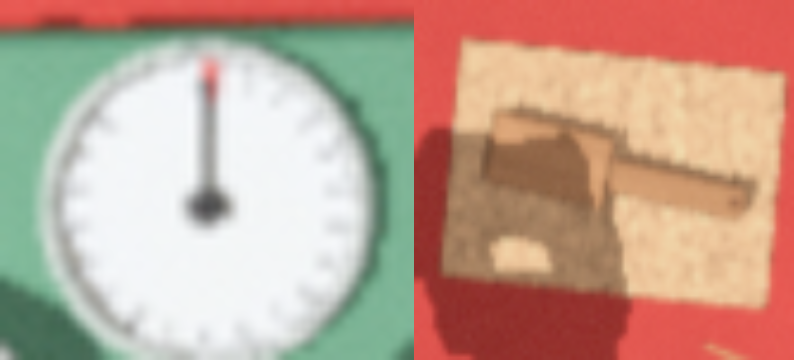

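The red mark at (211,72) is in line with the pointer, the brush lies centred on the mat, and the arm is clear of everything.

```bash
python3 -c "
from rig import robot
print(robot.job_done())"
```

```text
the job is handed in; nothing more can be done
None
```

The brush lies bristles down on the cork mat, the pan is empty, the red zero mark stands at the pointer's tip in the last picture, and the job is handed in (the verdict was not reported).

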